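# Reseat a tea tin's stuck inner lid and lift off the outer lid alone

### The arm

A 6-joint arm with a two-finger parallel gripper is mounted at the origin on the work surface. World frame = base frame: x ahead of the robot, y to its left, z up, the work surface at z = 0. Lengths are in m, angles in degrees, forces in N, time in s.
With the tool pointing down it reaches from about 0.35 to 0.875 m from the base axis. Payload 4.2 kg.
Tool frame: the origin (TCP) lies on the front face of the gripper's body, between the roots of the fingers; the fingertips stand 70 mm ahead of it and the grasp point (between the pads) lies 51 mm ahead of it (r.nose_length is the distance from the TCP to the fingertips, in m); z points along the fingers, y is the direction in which the jaws open and shut (so a half turn about z gives the same grasp; the last joint's range is limited). The gripper opens to 87 mm and grips with 3 to 60 N. Pads are 19 mm wide; open, the fingers measure 117 mm over their backs; the gripper's body (75 mm by 190 mm) begins 51 mm behind the grasp point.
Start: joints at [-62.017, 22.042, 0.453, 0, -68.411, -14.817], TCP at [0.142, -0.609, 0.292] pointing down, gripper open.
Joint ranges: [-179.83, 179.83], [-69.29, 118.12], [-61.27, 80.66], [-181.25, 117.63], [-171.15, -9.14], [-177.46, 177.46]. Speed limits (degrees/s): [159.86, 159.86, 180, 180, 180, 180].

### API

Orientations are given as a 3x3 rotation matrix whose columns are the frame's x, y, z axes.
In Python, from station import telemetry, capture, order, r gives the robot as it stands.
- The arm moves only by the tool drive_tool, never from a script. Its argument "series" is a list of rows, each a list of 4 numbers: the shift along the tool's x, y, z as a fraction of full scale, then the turn about the tool's z as a fraction of full scale. In form: [[dx, dy, dz, turn], ...]. A call has 1 to 10 rows; each row is the pose to reach, as a shift and turn from the pose commanded when the call began, along the tool's axes at that moment; what a row does not reach only later rows make up. Full scale, the value 1, is 0.12 m for a shift and 2 rad for a turn. A row lasts 1/8 s, in which the tool goes at most 62.5 mm and 10.7 degrees, less where a joint would pass 70% of its speed; a pose out of reach is approached as far as the arm can. A call with a number of a shift or a turn outside -1 to 1 is refused whole. A call with a gripper value outside its range is refused whole. "fingers" is the finger opening in mm, from 0 to 87, set as the call begins (left out, the last holds). The fingers move at their own pace and stop on an object; the grip force is fixed at half the most. Time passes only in rows, so rows that repeat a pose let the fingers close. It gives the time, the measured TCP pose, the force and the opening at its end, in the units of the state.
- telemetry.sense(): the state, without advancing time (a new reading comes with each control period).
- capture(name): name is "side" or "top" or "wrist"; returns a dict with "color" (420x560x3 uint8, blue, green, red), "fx", "fy", "cx", "cy" (pixels), "eye" and "attitude" of the camera in the world; the wrist camera has in their place "mount" (4x4, takes a point from camera to tool coordinates, whose origin is the TCP and whose axes are the flange's). Camera axes: x right, y up, looking along -z (the intrinsics and any distortion apply to the point x, -y, -z); pixel columns grow to the right and rows downward; lengths in m; the calibration is good to about 2 mm. A picture is of the moment at which its call begins: read the wrist's pose just before it. There is no depth.
- order.finish_job(): hands the job in, once; it reports no verdict.
The state is a dict: "time_s": time; "joints": joint angles; "joint_velocities": joint speeds; "effort": joint torques, N m; "tcp_pos": TCP position; "ee_rot": TCP orientation; "wrist_force": force on the tool from outside, world axes, zero at the start; "moment": the same for the moment, N m; "gripper_width": opening from 0.0 (shut) to 1.0 (fully open).
Only numpy, scipy, OpenCV 4.12 (cv2) and the standard library are available. Lean on these libraries where they do the work, as an engineer would, in place of code of your own. Each camera call takes 0.05 s, during which the arm holds its last target. There are 200 camera calls.

### The job

The tea tin's two lids have come off in one piece, the inner lid still clipped up inside the outer lid, and stand on the trivet. Lift the pair together, set it on the tin and press down until the inner lid clicks fully home in the neck, then draw the outer lid off alone so that the inner lid stays seated. Finish still holding the outer lid level, about a hand's breadth above the tin; keep the tin standing on the tray and leave the other things on the tray where they are.

Things in the scene. Friction and masses are not known exactly. Their poses are not given: they have to be found in the camera images.
- outer_lid (a point): Outer lid: pale blue enamelled cap, 69 mm across, skirt 22 mm tall, an upright round oak knob 26 mm in diameter and 24 mm tall in the middle of its flat top. The point is the knob's centre, half-way up: 12 mm above the flat top, 34 mm above the lower rim; z up out of the knob. At the start the pair of lids stands upright on the trivet.
- inner_lid (a point): Inner lid, smooth polished steel: flange 58 mm across, 3 mm thick. The point is the centre of the flange's underside (z up), which rests on the rim of the neck when home. While clipped in the outer lid it is coaxial with it, this point 29 mm below the outer_lid point, and its plug stands 13 mm out below the outer lid's rim.
- tin_mouth (a point): Mouth of the tea tin: the point is its centre in the plane of the neck's rim, z up. Steel neck 7 mm tall, 58 mm outside, 54 mm inside. With the lids home, the inner_lid point coincides with this point, the outer lid's skirt covers the neck and the outer_lid point is 29 mm above this one.
- cap: The outer lid as a body, 130 g; origin at the centre of its lower rim, z up (34 mm below the outer_lid point). Skirt 63 mm inside. Three light spring leaves inside clip round the inner lid's small knob: they carry the inner lid and let go, about 5 mm apart, at a straight pull of 2 to 3 N.
- inner: The inner lid as a body, about 70 g; origin under the centre of its plug, z up (18 mm below the inner_lid point). The plug is 18 mm deep, 51 mm across at its bead and tapers to 41 mm at the bottom; on the flange stands a black knob 11 mm tall.
- tin: Tea tin, loose on the tray: pale blue, 70 mm in diameter, 110 mm tall with its neck, about 750 g; origin under its centre. A sprung silicone seal in the neck meets the plug about 6 mm before home and takes a push of 6 to 12 N; then the plug clicks in and is held more strongly than the outer lid's clip holds it.
- tray: Round oak tray, 350 mm across, fixed to the table: floor 10 mm thick, rim 30 mm tall; origin at the centre of its underside. Carries the tin, egg cup, stopper and teaspoon. Tray and trivet may change sides. A plastic lunchbox stands on the table beyond, out of the way.
- trivet: Round hard silicone trivet, dark grey, 160 mm across, 8 mm thick, lying fixed on the table; origin at the centre of its underside. The pair of lids stands on it.
- egg_cup_mid (a point): White egg cup, 49 mm across, 60 mm tall, on the tray, to be left alone; the point is its centre.
- stopper_mid (a point): Green glass carafe stopper, 44 mm across, 52 mm tall, standing head down on the tray, to be left alone; the point is its centre.
- teaspoon_mid (a point): Steel teaspoon, 120 mm long, 8 mm tall, lying on the tray, to be left alone; the point is the middle of its length.
Mind the look-alikes: they are no part of the job. Leave any orange or purple look-alike of the cap alone.

How it is judged:
By the outcome, as a careful person would: the job done as asked, in the order asked, and still so for the second after the job is handed in, while the arm keeps its last pose, push and grip.
It also fails if it takes over 43 s, if anything falls off the work surface, if the arm or the gripper's body presses on something with over 40 N, if the wrist force passes 120 N, or if a joint passes its speed limit or range.

## Working session

There is one attempt and no reset: what is moved stays moved. The work goes in short steps, Python scripts to look and compute and a tool call to move; the robot and the scene stay as the last step left them, time stands still between calls to the robot, and variables do not carry over. Pictures are saved under pics/ and viewed, about 8 in all and at most 12, crops included, and the job is handed in when it is done.

Besides the shell and the picture viewer there is one more tool, called after "Request:" as name([rows], argument=value, ...), one row to a line, values as JSON. drive_tool: Moves the arm, as the interface text tells. Shift numbers are shares of 0.12 m and turn numbers shares of 2 rad, none past 1 either way. Its arguments: {"type":"object","properties":{"series":{"type":"array","items":{"type":"array","items":{"type":"number","minimum":-1,"maximum":1}}},"fingers":{"type":"number"}},"required":["series"]}

```bash
mkdir -p pics; ls
python3 - <<'E'
from station import telemetry,capture,order,r
import cv2,numpy as np
s=telemetry.sense();print(s)
a=capture("top");b=capture("side")
for n,c in(("top",a),("side",b)):
    cv2.imwrite(f"pics/{n}0.png",c["color"]);print(n,{k:v for k,v in c.items() if k!="color"})
E
```

```text
pics
{'time_s': 0.0, 'joints': array([-6.20185316e+01,  2.20903418e+01,  3.78523004e-01, -2.66272581e-02,
       -6.84118300e+01, -1.48160659e+01]), 'joint_velocities': array([-0.01934473, -0.01210304,  0.01695506, -0.02968691,  0.02455923,
       -0.111378  ]), 'effort': array([-9.42974475e-04, -3.90664816e+01,  1.87405747e+01,  4.21972007e+00,
        1.09458383e-02, -1.91365807e-04]), 'tcp_pos': array([ 0.14225542, -0.60812422,  0.2911614 ]), 'ee_rot': array([[-9.73755608e-01, -2.27595295e-01, -6.30905127e-04],
       [-2.27596130e-01,  9.73753334e-01,  2.10851439e-03],
       [ 1.34458014e-04,  2.19676928e-03, -9.99997578e-01]]), 'wrist_force': array([-0.87870325, -0.25390959, -0.25971586]), 'moment': array([-4.24529287e-05,  5.74017601e-02, -5.82495235e-03]), 'gripper_width': 1.0018324440635742}
top {'fx': 530.670410508797, 'fy': 530.670410508797, 'cx': 279.6216860985633, 'cy': 209.32807692388303, 'eye': array([ 0.34320917, -0.01179187,  1.15218543]), 'attitude': array([[-0.05844222,  0.97272355, -0.22448474],
       [-0.99828875, -0.05649053,  0.01511258],
       [ 0.0020191 ,  0.22498381,  0.97436041]])}
side {'fx': 415.82459497499246, 'fy': 415.82459497499246, 'cx': 279.5091279847214, 'cy': 208.85401071892653, 'eye': array([ 0.541769  , -0.63286032,  0.72138131]), 'attitude': array([[ 0.99657678,  0.04893425, -0.06663448],
       [-0.08143915,  0.71977636, -0.68941254],
       [ 0.01422604,  0.69247919,  0.72129758]])}
```

View pics/top0.png

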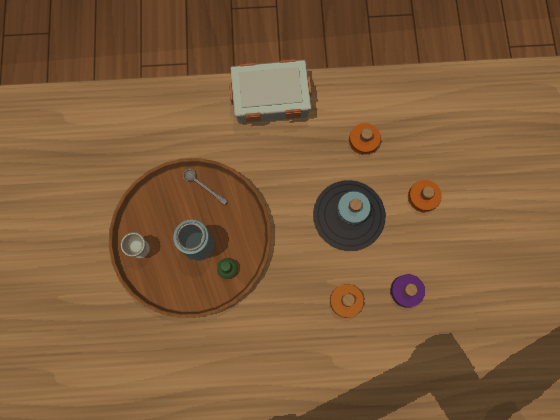

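View pics/side0.png

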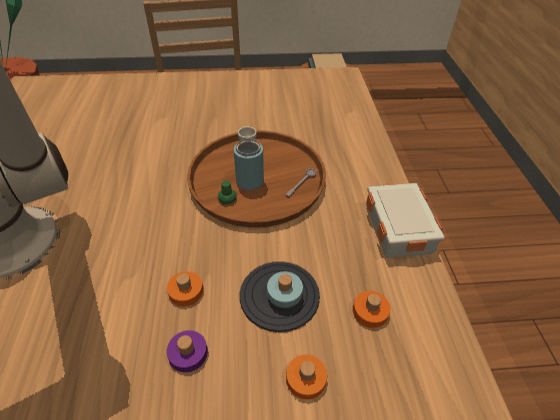

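Top view: the pale blue pair is on the trivet with its knob at about (356,205). The tin mouth is at about (191,236), the egg cup at (135,246), the stopper at (227,268) and the spoon at (205,187). Side view: knob at (285,282), tin mouth at (249,147).

```bash
cat > h.py <<'E'
from station import telemetry,capture,order,r
import cv2,numpy as np
def ray(c,px,T=None):
    u,v=px; d=np.array([(u-c["cx"])/c["fx"],-(v-c["cy"])/c["fy"],-1.])
    if "eye" in c: return c["eye"],c["attitude"]@d
    R,p=T; M=c["mount"]; return p+R@M[:3,3],R@(M[:3,:3]@d)
def onz(c,px,z,T=None):
    o,d=ray(c,px,T); return o+d*(z-o[2])/d[2]
def proj(c,P,T=None):
    if "eye" in c: q=c["attitude"].T@(P-c["eye"])
    else:
        R,p=T;M=c["mount"]; q=M[:3,:3].T@(R.T@(P-p)-M[:3,3])
    return np.array([c["cx"]-c["fx"]*q[0]/q[2],c["cy"]+c["fy"]*q[1]/q[2]])
def blob(c,lo,hi,near,rad):
    h=cv2.cvtColor(c["color"],cv2.COLOR_BGR2HSV);m=cv2.inRange(h,np.array(lo),np.array(hi))
    w=np.zeros_like(m);cv2.circle(w,tuple(int(x) for x in near),int(rad),255,-1);m&=w
    k,_=cv2.findContours(m,cv2.RETR_EXTERNAL,cv2.CHAIN_APPROX_NONE)
    return max(k,key=cv2.contourArea)
E
python3 - <<'E'
from h import *
for n,kn,cp,tn in(("top",(356,205),(354,207),(191,236)),("side",(285,282),(285,290),(249,147))):
    c=capture(n)
    h=cv2.cvtColor(c["color"],cv2.COLOR_BGR2HSV)
    print(n,[h[p[1],p[0]].tolist() for p in (kn,cp,tn)])
    k=blob(c,(5,60,60),(22,255,255),kn,14);print("knob",cv2.boundingRect(k),cv2.fitEllipse(k))
    print(onz(c,cv2.fitEllipse(k)[0],.060))
    k=blob(c,(80,30,40),(115,255,255),cp,30);print("cap",cv2.boundingRect(k),onz(c,cv2.minEnclosingCircle(k)[0],.035))
    print("mouth",onz(c,tn,.120))
    cv2.imwrite(f"pics/z_{n}.png",cv2.resize(c["color"][tn[1]-25:tn[1]+45,tn[0]-35:tn[0]+35],None,fx=6,fy=6))
E
python3 -c "
import cv2,numpy as np
cv2.imwrite('pics/zz.png',np.hstack([cv2.resize(cv2.imread('pics/z_%s.png'%n),(400,400)) for n in('top','side')]))"
```

```text
top [[16, 133, 146], [16, 131, 146], [75, 27, 76]]
knob (349, 199, 13, 13) ((354.9523620605469, 204.92623901367188), (11.512701034545898, 13.072819709777832), 43.05988693237305)
[ 0.59514148 -0.18849494  0.06      ]
cap (338, 191, 33, 32) [ 0.59781531 -0.19019033  0.035     ]
mouth [0.53724502 0.14988179 0.12      ]
side [[14, 138, 185], [15, 145, 79], [15, 33, 62]]
knob (279, 274, 13, 17) ((284.8677978515625, 282.1146545410156), (12.965767860412598, 17.205812454223633), 1.7092183828353882)
[ 0.5973518  -0.19235196  0.06      ]
cap (277, 299, 17, 7) [ 0.59578558 -0.21888802  0.035     ]
mouth [0.54254041 0.14633239 0.12      ]
```

View pics/zz.png

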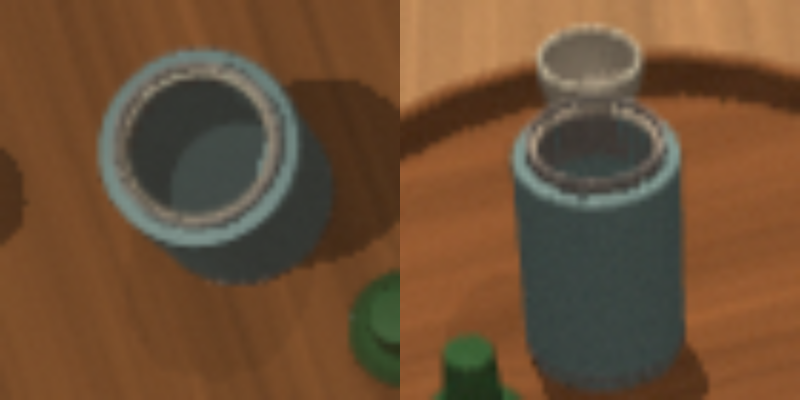

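Request:
drive_tool([
  [-0.5,0.28,0,0],
  [-1,0.56,0,0],
  [-1,0.56,0,0],
], fingers=87)

```text
time_s: 0.57
tcp_pos: [0.2459, -0.5137, 0.2924]
ee_rot: [[-0.973, -0.231, 0.0], [-0.231, 0.973, 0.0], [-0.0, 0.0, -1.0]]
wrist_force: [0.1, 0.2, 0.4]
gripper_width: 0.998
```

Request:
drive_tool([
  [-0.5,0.28,0,0],
  [-1,0.56,0,0],
  [-1,0.56,0,0],
])

```text
time_s: 0.95
tcp_pos: [0.3473, -0.4213, 0.2923]
ee_rot: [[-0.973, -0.231, 0.0], [-0.231, 0.973, 0.0], [-0.0, -0.0, -1.0]]
wrist_force: [-0.7, -0.9, -0.6]
gripper_width: 0.996
```

Request:
drive_tool([
  [-0.5,0.28,0,0],
  [-1,0.56,0,0],
  [-1,0.56,0,0],
])

```text
time_s: 1.32
tcp_pos: [0.4487, -0.329, 0.292]
ee_rot: [[-0.973, -0.23, -0.0], [-0.23, 0.973, -0.0], [0.0, -0.0, -1.0]]
wrist_force: [-0.2, -1.1, -0.3]
gripper_width: 1.0
```

Request:
drive_tool([
  [-0.5,0.28,0,0],
  [-1,0.56,0,0],
  [-1,0.56,0,0],
  [-1,0.56,0,0],
])

```text
time_s: 1.82
tcp_pos: [0.5483, -0.238, 0.2917]
ee_rot: [[-0.974, -0.228, -0.001], [-0.228, 0.974, 0.0], [0.001, 0.0, -1.0]]
wrist_force: [-0.4, -0.4, -0.5]
gripper_width: 0.998
```

Run:
```python
from h import *
s=telemetry.sense();c=capture("wrist");print(s["tcp_pos"],s["time_s"],s["joints"],s["wrist_force"]);print({k:v for k,v in c.items() if k!="color"})
cv2.imwrite("pics/w1.png",c["color"])
R=s["ee_rot"]; print((R.T@(np.array([.597,-.190,.29])-s["tcp_pos"]))/.12); print(proj(c,np.array([.597,-.19,.067]),(R,s["tcp_pos"])))
```

```text
[ 0.54832314 -0.23799395  0.29170776] 1.825 [-7.95333202e+00  1.94426600e+01 -3.56182865e+00  9.24187337e-03
 -6.70732757e+01 -6.88875439e+01] [-0.36718764 -0.39026919 -0.47849173]
{'fx': 337.03873158884386, 'fy': 337.03873158884386, 'cx': 283.79889300285475, 'cy': 210.14462582229953, 'mount': array([[ 9.02575740e-04,  9.59950070e-01,  2.80169677e-01,
         7.74175736e-02],
       [ 9.99999322e-01, -1.07239564e-03,  4.52836800e-04,
         1.46153122e-03],
       [ 7.35153458e-04,  2.80169079e-01, -9.59950388e-01,
        -9.17833418e-02],
       [ 0.00000000e+00,  0.00000000e+00,  0.00000000e+00,
         1.00000000e+00]])}
[-0.48607716  0.29706546  0.01369403]
[317.53502627 251.52985328]
```

View pics/w1.png

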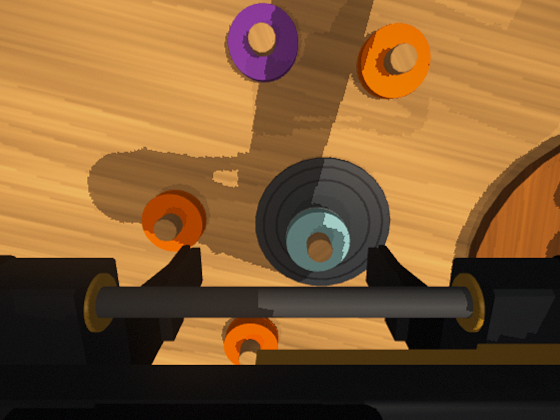

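Wrist view: the knob top is at about (320,247) on the blue cap, and the model predicted (317.5,251.5). So the calibration holds to a few mm.

Run:
```python
from h import *
s=telemetry.sense();c=capture("wrist");T=(s["ee_rot"],s["tcp_pos"])
k=blob(c,(5,60,30),(25,255,255),(320,247),22);e=cv2.fitEllipse(k);print("knob",cv2.boundingRect(k),e)
m=blob(c,(80,20,25),(110,255,255),(318,240),45);bb=cv2.boundingRect(m);print("cap",bb,cv2.fitEllipse(cv2.convexHull(m)))
f=cv2.fitEllipse(cv2.convexHull(m))
print(onz(c,e[0],.058,T),onz(c,f[0],.037,T))
v=cv2.resize(c["color"][195:285,265:385],None,fx=6,fy=6,interpolation=cv2.INTER_NEAREST)
cv2.drawContours(v,[(k-[265,195])*6+3],-1,(0,0,255),1);cv2.drawContours(v,[(m-[265,195])*6+3],-1,(255,0,255),1)
cv2.imwrite("pics/w1z.png",v)
for P in ([0,0,.058],[0,0,.067],[0,0,.043]):
    P=np.array(P)+[.597,-.19,0]; print(proj(c,P,T))
```

```text
knob (307, 233, 26, 30) ((319.2852478027344, 247.58433532714844), (24.4669132232666, 29.85342788696289), 165.0660400390625)
cap (287, 209, 64, 63) ((317.7236328125, 240.31651306152344), (63.32209396362305, 64.3625259399414), 97.80937957763672)
[ 0.59537777 -0.18805128  0.058     ] [ 0.59539574 -0.1876364   0.037     ]
[317.07572274 248.5982448 ]
[317.91237474 252.04214336]
[315.76928332 243.22056713]
```

View pics/w1z.png

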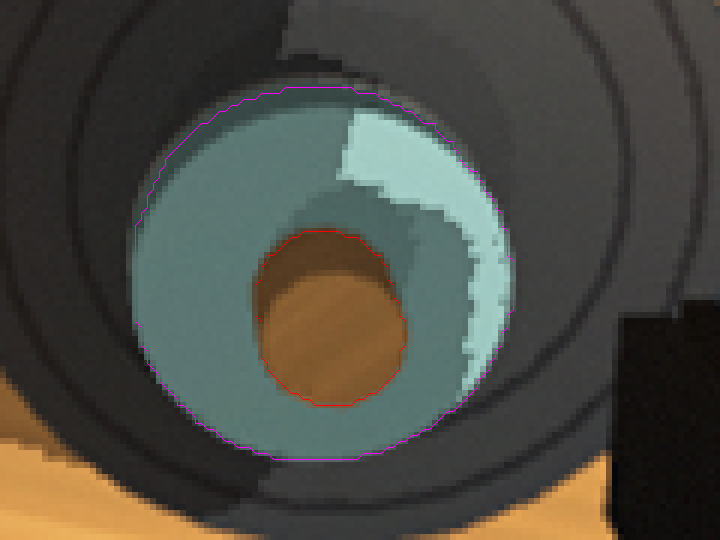

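Request:
drive_tool([
  [-0.24,0.16,0.3,0],
  [-0.48,0.316,0.6,0],
  [-0.48,0.316,0.8,0],
  [-0.48,0.316,0.8,0],
  [-0.48,0.316,0.8,0],
])

```text
time_s: 2.55
tcp_pos: [0.5959, -0.1888, 0.1978]
ee_rot: [[-0.974, -0.227, 0.002], [-0.227, 0.974, -0.001], [-0.002, -0.001, -1.0]]
wrist_force: [-0.3, -0.3, -0.4]
gripper_width: 1.001
```

Run:
```python
from h import *
s=telemetry.sense();c=capture("wrist");T=(s["ee_rot"],s["tcp_pos"]);print(s["tcp_pos"],s["ee_rot"][:,2],s["wrist_force"])
P=np.array([.5955,-.188,.067]);print(proj(c,P,T),(T[0].T@(np.array([.5955,-.188,.1155])-T[1]))/.12)
cv2.imwrite("pics/w2.png",c["color"])
```

```text
[ 0.595949   -0.18876508  0.19775727] [ 1.98047487e-03 -7.44051703e-04 -9.99997762e-01] [-0.26253934 -0.32103252 -0.42564292]
[283.27102618 226.61922258] [0.00340704 0.00786172 0.68546357]
```

View pics/w2.png

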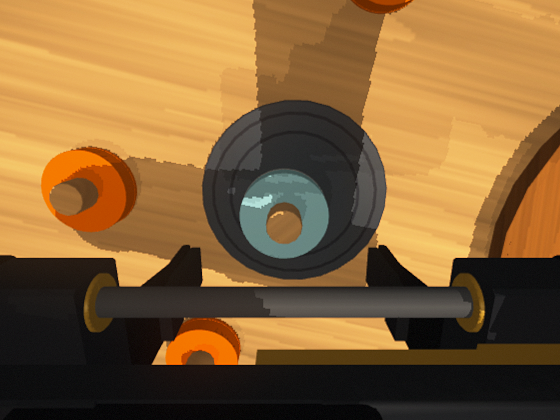

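The knob top at (284,227) matches the prediction of (283,227), so I descend and grip.

Request:
drive_tool([
  [0,0.007,0.3,0],
  [0,0.007,0.55,0],
  [0,0.007,0.66,0],
  [0,0.007,0.68,0],
  [0,0.007,0.68,0],
  [0,0.007,0.68,0],
])

```text
time_s: 3.35
tcp_pos: [0.5965, -0.1867, 0.116]
ee_rot: [[-0.974, -0.228, 0.002], [-0.228, 0.974, -0.0], [-0.002, -0.001, -1.0]]
wrist_force: [-0.2, -0.1, -0.4]
gripper_width: 1.004
```

Request:
drive_tool([
  [0,0,0,0],
  [0,0,0,0],
  [0,0,0,0],
  [0,0,0,0],
  [0,0,0,0],
  [0,0,0,0],
  [0,0,0,0],
  [0,0,0,0],
], fingers=15)

```text
time_s: 4.35
tcp_pos: [0.5958, -0.1867, 0.1147]
ee_rot: [[-0.974, -0.228, 0.0], [-0.228, 0.974, -0.0], [-0.0, -0.0, -1.0]]
wrist_force: [-0.3, -0.4, -0.5]
gripper_width: 0.285
```

Request:
drive_tool([
  [0,0,-0.1,0],
  [0,0,-0.3,0],
  [0,0,-0.6,0],
  [0,0,-0.9,0],
  [0,0,-1,0],
  [0,0,-1,0],
])

```text
time_s: 5.1
tcp_pos: [0.5956, -0.1865, 0.235]
ee_rot: [[-0.974, -0.228, 0.001], [-0.228, 0.974, 0.001], [-0.001, 0.0, -1.0]]
wrist_force: [-0.0, 0.2, -2.2]
gripper_width: 0.292
```

Run:
```python
from h import *
s=telemetry.sense();c=capture("wrist");T=(s["ee_rot"],s["tcp_pos"]);print(s["tcp_pos"],s["gripper_width"],s["wrist_force"],s["time_s"])
d=capture("side");cv2.imwrite("pics/w3.png",np.hstack([cv2.resize(c["color"],(400,300)),cv2.resize(d["color"][180:390,150:430],(400,300))]))
```

```text
[ 0.59563293 -0.18646002  0.2349537 ] 0.29223548777487235 [-0.0353325   0.23494403 -2.19790554] 5.1
```

View pics/w3.png

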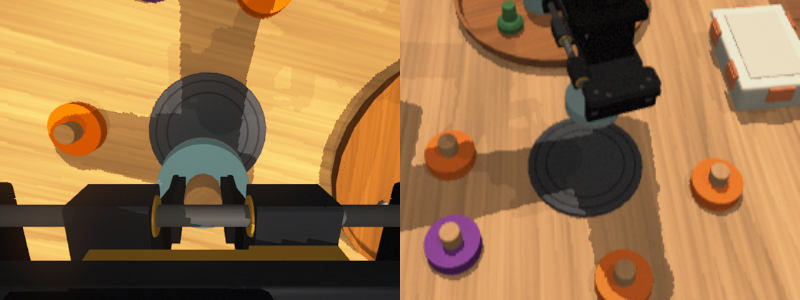

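The pair came up together (1.8 N, 0.2 kg). The wrist view shows the cap level between the fingers and the trivet empty. Next I go to a viewpoint beside the tin.

Request:
drive_tool([
  [0,0,-0.2,0],
  [0,0.1,-0.375,0],
  [0.07,0.3,-0.375,0],
  [0.15,0.6,-0.375,0],
  [0.22,0.94,-0.375,0],
])

```text
time_s: 5.82
tcp_pos: [0.5431, -0.0822, 0.2775]
ee_rot: [[-0.974, -0.227, -0.004], [-0.227, 0.974, -0.0], [0.004, 0.001, -1.0]]
wrist_force: [-0.5, 1.0, -2.2]
gripper_width: 0.289
```

Request:
drive_tool([
  [0.07,0.32,0,0],
  [0.15,0.64,0,0],
  [0.22,0.95,0,0],
])

```text
time_s: 6.2
tcp_pos: [0.4914, 0.0231, 0.2779]
ee_rot: [[-0.974, -0.228, -0.003], [-0.228, 0.974, -0.001], [0.004, -0.0, -1.0]]
wrist_force: [0.5, -0.1, -1.8]
gripper_width: 0.289
```

Request:
drive_tool([
  [0.07,0.32,0,0],
  [0.15,0.64,0,0],
  [0.22,0.85,0,0],
  [0.22,0.95,0,0],
  [0.22,0.95,0,0],
  [0.22,0.95,0,0],
])

```text
time_s: 6.95
tcp_pos: [0.4413, 0.1267, 0.2792]
ee_rot: [[-0.974, -0.227, -0.001], [-0.227, 0.974, -0.001], [0.001, -0.001, -1.0]]
wrist_force: [0.3, -0.6, -2.2]
gripper_width: 0.288
```

Run:
```python
from h import *
s=telemetry.sense();c=capture("wrist");T=(s["ee_rot"],s["tcp_pos"]);print(s["tcp_pos"],s["gripper_width"],s["wrist_force"],s["time_s"],s["ee_rot"])
print(proj(c,np.array([.538,.15,.12]),T));cv2.imwrite("pics/w4.png",c["color"])
np.savez("w4.npz",R=T[0],p=T[1])
```

```text
[0.44127452 0.12667339 0.27916579] 0.2875085303521012 [ 0.33966312 -0.55295727 -2.17269393] 6.95 [[-9.73874412e-01 -2.27085462e-01 -9.07061663e-04]
 [-2.27084823e-01  9.73874690e-01 -7.56450359e-04]
 [ 1.05514327e-03 -5.30707712e-04 -9.99999303e-01]]
[283.10176408 325.86334029]
```

View pics/w4.png

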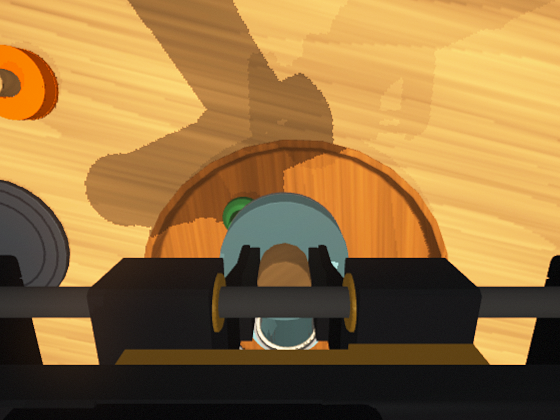

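The wrist camera sees toward tool +x, so the tin at (284,326) is hidden behind the gripper and lid. I move to the far side of the tin.

Request:
drive_tool([
  [-0.25,0,0,0],
  [-0.5,0,0,0],
  [-0.75,0,0,0],
])

```text
time_s: 7.38
tcp_pos: [0.5299, 0.147, 0.2794]
ee_rot: [[-0.974, -0.226, -0.0], [-0.226, 0.974, -0.0], [0.0, -0.0, -1.0]]
wrist_force: [-0.5, 0.3, -1.9]
gripper_width: 0.291
```

Request:
drive_tool([
  [-0.25,0,0,0],
  [-0.5,0,0,0],
  [-0.65,0,0,0],
  [-0.75,0,0,0],
  [-0.75,0,0,0],
  [-0.75,0,0,0],
])

```text
time_s: 8.12
tcp_pos: [0.6158, 0.1678, 0.2796]
ee_rot: [[-0.974, -0.227, -0.001], [-0.227, 0.974, -0.0], [0.001, -0.0, -1.0]]
wrist_force: [-0.7, 0.0, -1.3]
gripper_width: 0.292
```

Run:
```python
from h import *
s=telemetry.sense();c=capture("wrist");T=(s["ee_rot"],s["tcp_pos"]);print(s["tcp_pos"],s["gripper_width"],s["wrist_force"],s["time_s"])
q=proj(c,np.array([.538,.15,.12]),T);print(q);cv2.imwrite("pics/w5raw.png",c["color"]);np.savez("w5.npz",R=T[0],p=T[1])
x,y=int(q[0])-70,max(int(q[1])-60,0)
v=cv2.resize(c["color"][y:y+120,x:x+140],None,fx=5,fy=5);print("crop",x,y);cv2.imwrite("pics/w5.png",v)
```

```text
[0.61579537 0.16776945 0.27959704] 0.2917615581207719 [-0.66583437  0.03849015 -1.34939759] 8.125
[282.56650245 108.47395563]
crop 212 48
```

View pics/w5.png

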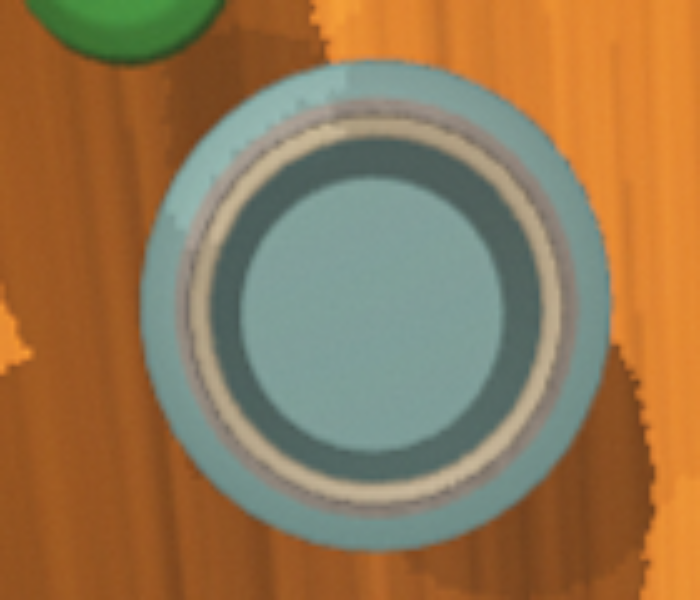

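The mouth is clear: rim centre at about (286.8,109) in the full image, against a predicted (282.6,108.5).

Run:
```python
from h import *
c=capture("wrist");z=np.load("w5.npz");T=(z["R"],z["p"])
m=blob(c,(80,40,40),(105,255,255),(287,109),56);e=cv2.fitEllipse(cv2.convexHull(m));print(e)
print(onz(c,(286.8,109),.120,T),onz(c,e[0],.113,T))
t=capture("top");m=blob(t,(80,25,40),(110,255,255),(190,234),22);print(cv2.boundingRect(m))
s=telemetry.sense()
for P in (onz(c,(286.8,109),.120,T),onz(c,e[0],.113,T)): print((T[0].T@(P-T[1]))/.12)
```

```text
((286.6131286621094, 108.55512237548828), (92.7924575805664, 96.99673461914062), 177.50347900390625)
[0.53765974 0.15302717 0.12      ] [0.53731765 0.1528611  0.113     ]
(187, 233, 15, 15)
[0.66104094 0.02849897 1.33045491]
[0.66408937 0.02780109 1.38879049]
```

Run:
```python
from h import *
c=capture("wrist");T=(np.eye(3),np.zeros(3))
im=cv2.imread("pics/w4.png");h=cv2.cvtColor(im,cv2.COLOR_BGR2HSV);m=cv2.inRange(h,(80,25,25),(105,255,255));m[:185]=0;m[262:]=0
k,_=cv2.findContours(m,cv2.RETR_EXTERNAL,cv2.CHAIN_APPROX_NONE);print(cv2.boundingRect(max(k,key=cv2.contourArea)))
for r_ in (225,240,255):
    x=np.where(m[r_])[0];print(r_,x.min(),x.max())
for off in(-.002,0,.002):
    for z in(.0717,.0937):
        a=np.linspace(0,2*np.pi,181);q=np.array([proj(c,np.array([off+.0345*np.cos(t),.0345*np.sin(t),z]),T) for t in a]);print(off,z,q.min(0),q.max(0))
```

```text
(220, 194, 128, 68)
225 231 337
240 224 343
255 4 347
-0.002 0.0717 [216.16167209 204.80522752] [346.11763246 323.56110238]
-0.002 0.0937 [223.33743852 194.49973484] [339.56220607 302.26003237]
0 0.0717 [215.95213806 200.9577746 ] [346.31730265 320.46206304]
0 0.0937 [223.1706103  191.04937341] [339.72196855 299.41652946]
0.002 0.0717 [215.74128042 197.08471763] [346.51823437 317.3445239 ]
0.002 0.0937 [223.00284194 187.57860918] [339.88263148 296.55776861]
```

Request:
drive_tool([
  [0.25,0.01,0,0],
  [0.5,0.028,0,0],
  [0.66,0.028,0.1,0],
  [0.66,0.028,0.25,0],
  [0.66,0.028,0.35,0],
  [0.66,0.028,0.37,0],
  [0.66,0.028,0.37,0],
])

```text
time_s: 9.2
tcp_pos: [0.5388, 0.1536, 0.2354]
ee_rot: [[-0.974, -0.228, 0.0], [-0.228, 0.974, -0.0], [-0.0, -0.0, -1.0]]
wrist_force: [-0.6, -1.4, -1.2]
gripper_width: 0.289
```

Run:
```python
from h import *
s=telemetry.sense();d=capture("side");print(s["tcp_pos"],s["gripper_width"],s["wrist_force"],s["time_s"])
x,y=200,80;cv2.imwrite("pics/s2.png",cv2.resize(d["color"][y:y+120,x:x+110],None,fx=5,fy=5))
tc=s["tcp_pos"]
tin=np.array([.5375,.153])
for nm,P,R,z in (("cap rim",tc[:2],.0345,tc[2]-.0937),("cap top",tc[:2],.0345,tc[2]-.0717),("plug",tc[:2],.0205,tc[2]-.1067),("tin rim",tin,.029,.12),("shoulder",tin,.035,.113)):
    q=np.array([proj(d,np.array([P[0]+R*np.cos(a),P[1]+R*np.sin(a),z])) for a in np.linspace(0,6.28,90)]);print(nm,(q.min(0)-[x,y])*5,(q.max(0)-[x,y])*5)
```

```text
[0.53882792 0.15355922 0.23544966] 0.28892636929616156 [-0.58231816 -1.35171163 -1.21338858] 9.2
cap rim [159.65896835 244.05480651] [309.39651961 334.16864757]
cap top [156.34435667 204.7758914 ] [308.60466445 294.4046887 ]
plug [191.72512557 284.29697466] [279.82087938 337.96997668]
tin rim [171.76848237 289.36341004] [295.66292057 365.50765241]
shoulder [159.93466789 293.69098605] [308.70241163 385.72236388]
```

View pics/s2.png

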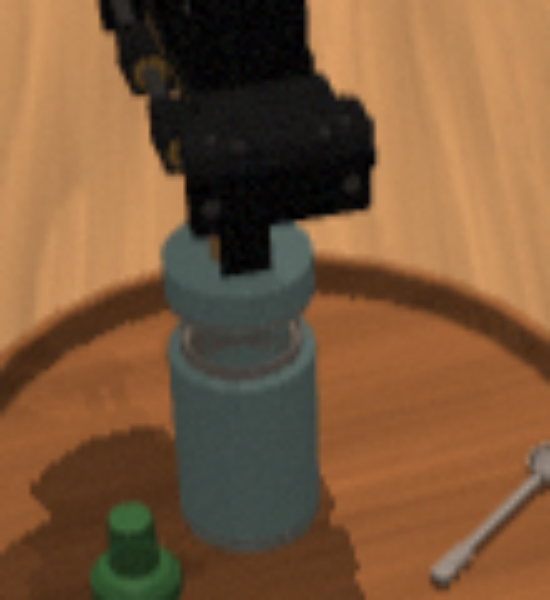

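The side view shows the cap hovering over the mouth. Cap centre column is 237 and tin centre column 241 in the crop, so they are aligned in x. I check the vertical edges numerically.

Run:
```python
from h import *
d=capture("side");tc=telemetry.sense()["tcp_pos"];print(tc)
g=d["color"].astype(int)
for u in (238,240,244,248,252,256,259):print(u,[tuple(g[v,u]) if 0 else int(g[v,u].sum()//3) for v in range(122,162)])
print([ [tuple(int(t) for t in g[v,u]) for u in range(228,268)] for v in (138,170)])
h=cv2.cvtColor(d["color"],cv2.COLOR_BGR2HSV)
print("hue",[int(h[v,248,0]) for v in range(122,162)])
```

```text
[0.53893206 0.1535796  0.23578139]
238 [7, 8, 8, 6, 37, 75, 88, 85, 85, 85, 87, 87, 85, 86, 88, 82, 73, 71, 70, 68, 71, 70, 65, 68, 68, 60, 55, 67, 73, 63, 59, 72, 83, 86, 73, 68, 69, 66, 70, 68]
240 [19, 9, 6, 14, 11, 37, 74, 83, 87, 86, 85, 86, 86, 85, 86, 87, 78, 72, 70, 71, 70, 67, 67, 63, 64, 60, 53, 57, 57, 66, 67, 61, 75, 85, 81, 72, 69, 71, 71, 68]
244 [5, 14, 2, 7, 1, 5, 11, 7, 11, 10, 18, 23, 44, 59, 82, 87, 85, 75, 70, 70, 71, 69, 67, 66, 63, 60, 59, 64, 68, 67, 71, 65, 62, 64, 87, 91, 74, 69, 70, 69]
248 [8, 7, 2, 4, 7, 7, 4, 6, 3, 11, 2, 4, 37, 74, 85, 87, 91, 77, 71, 70, 69, 69, 70, 65, 65, 58, 61, 68, 73, 70, 69, 68, 66, 65, 88, 97, 79, 71, 70, 74]
252 [5, 14, 4, 6, 8, 14, 2, 9, 3, 7, 5, 2, 71, 86, 86, 86, 81, 73, 67, 69, 70, 71, 71, 68, 60, 57, 64, 68, 70, 72, 75, 65, 59, 75, 92, 88, 75, 71, 69, 71]
256 [7, 5, 39, 85, 98, 99, 98, 98, 97, 97, 99, 97, 97, 95, 88, 73, 68, 71, 70, 69, 70, 65, 66, 67, 67, 67, 64, 67, 70, 75, 68, 74, 93, 99, 81, 71, 70, 70, 71, 70]
259 [8, 7, 96, 108, 97, 98, 96, 97, 98, 96, 98, 99, 99, 87, 73, 66, 66, 67, 68, 65, 63, 71, 68, 80, 93, 96, 86
[... 660 characters left out ...]
, (26, 51, 85), (25, 49, 84), (28, 50, 84), (28, 52, 84), (57, 66, 66), (68, 72, 60), (68, 73, 62), (68, 73, 63), (71, 75, 64), (69, 72, 60), (72, 76, 65), (71, 74, 62), (69, 73, 60), (73, 74, 64), (72, 75, 66), (72, 75, 62), (75, 77, 67), (71, 76, 64), (71, 75, 65), (73, 76, 66), (72, 75, 63), (70, 75, 64), (73, 76, 65), (75, 78, 67), (73, 75, 65), (70, 73, 62), (69, 73, 62), (69, 72, 60), (68, 72, 62), (70, 74, 62), (68, 69, 59), (70, 71, 60), (57, 79, 102), (51, 90, 149), (49, 90, 148), (52, 91, 151), (52, 94, 153)]]
hue [54, 128, 135, 130, 30, 165, 120, 170, 105, 150, 130, 120, 78, 80, 78, 78, 80, 76, 79, 76, 81, 81, 84, 40, 36, 20, 38, 73, 79, 76, 76, 25, 12, 17, 74, 79, 78, 80, 83, 81]
```

Request:
drive_tool([
  [0.011,-0.01,0,0],
  [0.011,-0.01,0.04,0],
  [0.011,-0.01,0.08,0],
  [0.011,-0.01,0.12,0],
  [0.011,-0.01,0.15,0],
  [0.011,-0.01,0.15,0],
])

```text
time_s: 10.05
tcp_pos: [0.5375, 0.152, 0.217]
ee_rot: [[-0.974, -0.228, -0.0], [-0.228, 0.974, -0.0], [0.0, -0.0, -1.0]]
wrist_force: [0.6, -0.3, -2.2]
gripper_width: 0.292
```

Run:
```python
from h import *
for i in range(3):
    s=telemetry.sense();capture("side");print(s["tcp_pos"],s["wrist_force"].round(2),s["moment"].round(3),s["time_s"])
```

```text
[0.53749119 0.15197248 0.21699214] [ 0.63 -0.27 -2.16] [ 0.049 -0.067  0.005] 10.05
[0.53752908 0.1519951  0.21720602] [ 0.2  -0.06 -1.68] [-0.001 -0.078  0.027] 10.1
[0.53748955 0.15198297 0.21729733] [ 0.89  0.38 -2.14] [ 0.032 -0.016  0.008] 10.15
```

Request:
drive_tool([
  [0,0,0.01,0],
  [0,0,0.02,0],
  [0,0,0.03,0],
  [0,0,0.03,0],
])

```text
time_s: 10.7
tcp_pos: [0.5378, 0.1521, 0.2143]
ee_rot: [[-0.974, -0.228, 0.001], [-0.228, 0.974, 0.0], [-0.001, 0.0, -1.0]]
wrist_force: [-0.5, 0.7, 0.7]
gripper_width: 0.29
```

Request:
drive_tool([
  [0,0,0.008,0],
  [0,0,0.016,0],
  [0,0,0.016,0],
])

```text
time_s: 11.08
tcp_pos: [0.537, 0.1518, 0.2109]
ee_rot: [[-0.974, -0.227, -0.001], [-0.227, 0.974, -0.0], [0.001, -0.0, -1.0]]
wrist_force: [-0.3, -0.7, -2.3]
gripper_width: 0.29
```

Request:
drive_tool([
  [0,0,0.008,0],
  [0,0,0.016,0],
  [0,0,0.016,0],
])

```text
time_s: 11.45
tcp_pos: [0.5374, 0.1519, 0.2095]
ee_rot: [[-0.974, -0.228, -0.0], [-0.228, 0.974, -0.0], [0.0, -0.0, -1.0]]
wrist_force: [1.2, 0.1, -2.2]
gripper_width: 0.292
```

Request:
drive_tool([
  [0,0,0.008,0],
  [0,0,0.016,0],
  [0,0,0.016,0],
])

```text
time_s: 11.82
tcp_pos: [0.5375, 0.152, 0.2086]
ee_rot: [[-0.974, -0.228, 0.001], [-0.228, 0.974, 0.0], [-0.001, -0.0, -1.0]]
wrist_force: [-1.0, 0.1, 3.6]
gripper_width: 0.295
```

Request:
drive_tool([
  [0,0,0.008,0],
  [0,0,0.016,0],
  [0,0,0.016,0],
])

```text
time_s: 12.2
tcp_pos: [0.538, 0.152, 0.2085]
ee_rot: [[-0.973, -0.229, 0.003], [-0.229, 0.973, 0.0], [-0.003, -0.0, -1.0]]
wrist_force: [-3.1, -1.2, 10.3]
gripper_width: 0.29
```

Request:
drive_tool([
  [0,0,0.008,0],
  [0,0,0.016,0],
  [0,0,0.016,0],
])

```text
time_s: 12.58
tcp_pos: [0.5386, 0.1521, 0.2084]
ee_rot: [[-0.973, -0.229, 0.005], [-0.229, 0.973, 0.001], [-0.005, -0.001, -1.0]]
wrist_force: [-4.2, -1.6, 18.6]
gripper_width: 0.289
```

Request:
drive_tool([
  [0,0,0.008,0],
  [0,0,0.016,0],
  [0,0,0.016,0],
])

```text
time_s: 12.95
tcp_pos: [0.539, 0.1522, 0.2084]
ee_rot: [[-0.973, -0.23, 0.007], [-0.23, 0.973, 0.001], [-0.007, -0.001, -1.0]]
wrist_force: [-7.5, -1.1, 26.7]
gripper_width: 0.295
```

Hard stop at TCP z 0.2084 with 27 N, which is the computed home height (0.2085). Now I unload slowly and draw straight up.

Request:
drive_tool([
  [0,0,-0.02,0],
  [0,0,-0.04,0],
  [0,0,-0.053,0],
  [0,0,-0.053,0],
])

```text
time_s: 13.45
tcp_pos: [0.5375, 0.1521, 0.2086]
ee_rot: [[-0.974, -0.228, 0.0], [-0.228, 0.974, 0.0], [-0.0, -0.0, -1.0]]
wrist_force: [-0.1, 0.6, 3.1]
gripper_width: 0.286
```

Request:
drive_tool([
  [0,0,-0.01,0],
  [0,0,-0.02,0],
  [0,0,-0.03,0],
  [0,0,-0.04,0],
  [0,0,-0.05,0],
  [0,0,-0.06,0],
  [0,0,-0.07,0],
  [0,0,-0.08,0],
  [0,0,-0.09,0],
  [0,0,-0.09,0],
])

```text
time_s: 14.7
tcp_pos: [0.5375, 0.152, 0.2196]
ee_rot: [[-0.974, -0.228, 0.001], [-0.228, 0.974, 0.0], [-0.001, 0.0, -1.0]]
wrist_force: [1.1, 0.6, -0.8]
gripper_width: 0.29
```

Request:
drive_tool([
  [0,0,-0.01,0],
  [0,0,-0.03,0],
  [0,0,-0.06,0],
  [0,0,-0.1,0],
  [0,0,-0.15,0],
  [0,0,-0.2,0],
  [0,0,-0.2,0],
])

```text
time_s: 15.58
tcp_pos: [0.5377, 0.1521, 0.2441]
ee_rot: [[-0.974, -0.228, 0.001], [-0.228, 0.974, 0.001], [-0.002, 0.0, -1.0]]
wrist_force: [-0.8, 0.3, -1.6]
gripper_width: 0.289
```

Run:
```python
from h import *
F=[]
for i in range(4):
    s=telemetry.sense();d=capture("side");F.append(s["wrist_force"])
print(s["tcp_pos"],np.mean(F,0),s["gripper_width"],s["time_s"])
x,y=200,70;cv2.imwrite("pics/s3.png",cv2.resize(d["color"][y:y+120,x:x+140],None,fx=5,fy=5,interpolation=cv2.INTER_CUBIC))
```

```text
[0.53727008 0.15190492 0.24312687] [-0.26036815  0.03577302 -1.25889379] 0.28940574163289995 15.725
```

View pics/s3.png

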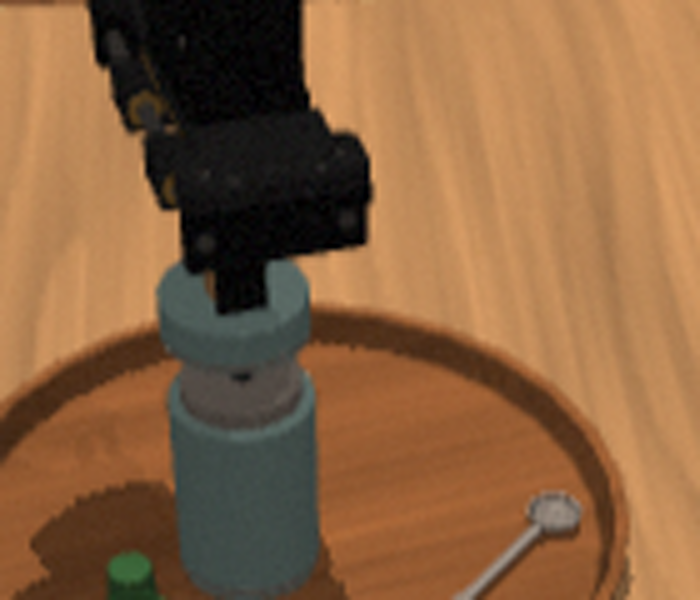

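Side view: the steel inner lid with its black knob sits in the neck at about (240,385), and the outer lid is separate above it. Held weight dropped to about 1.3 N. I now raise to about 85 mm above the tin.

Request:
drive_tool([
  [0,0,-0.08,0],
  [0,0,-0.2,0],
  [0,0,-0.32,0],
  [0,0,-0.42,0],
  [0,0,-0.46,0],
  [0,0,-0.46,0],
  [0,0,-0.46,0],
  [0,0,-0.46,0],
])

```text
time_s: 16.77
tcp_pos: [0.5373, 0.1519, 0.2979]
ee_rot: [[-0.974, -0.228, -0.001], [-0.228, 0.974, -0.001], [0.001, -0.0, -1.0]]
wrist_force: [-0.0, 0.1, -1.3]
gripper_width: 0.291
```

Run:
```python
from h import *
F=[]
for i in range(4):
    s=telemetry.sense();d=capture("side");F.append(s["wrist_force"])
print(s["tcp_pos"],s["ee_rot"][:,2],np.mean(F,0),s["gripper_width"],s["time_s"],abs(s["joint_velocities"]).max())
x,y=150,40;cv2.imwrite("pics/s4.png",cv2.resize(d["color"][y:y+180,x:x+200],None,fx=3.3,fy=3.3,interpolation=cv2.INTER_CUBIC))
```

```text
[0.53737272 0.15192138 0.29817078] [-5.43800904e-04 -3.31626789e-04 -9.99999797e-01] [-0.16730013  0.16195387 -1.12902292] 0.2912941479548618 16.925 0.13116895253197763
```

View pics/s4.png

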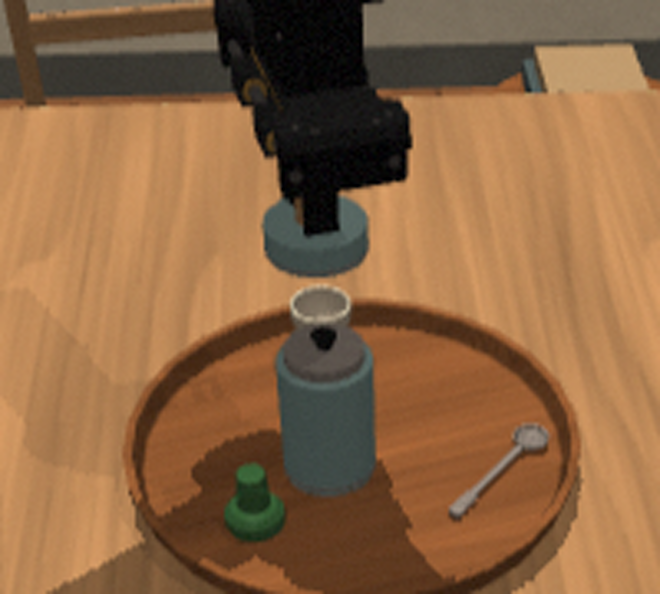

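The inner lid, with its black knob at (323,338), lies flat on the tin's neck. The outer lid is held level above it, and the egg cup, stopper and spoon are where they were.

```bash
python3 -c "
from station import order;print(order.finish_job())"
```

```text
the job is handed in; nothing more can be done
None
```

I lifted the pair together by the knob, set it on the tin and pressed it home, then drew the outer lid off alone. I handed the job in at about 17 s; it reports no verdict.

- **Pressing home:** the hand came to a hard stop at TCP z = 0.2084 m under about 27 N, against a computed home height of 0.2085 m. I did not see the 6–12 N seal peak, only about 3 N just where the plug should first meet the seal. So "home" rests on the stop height and the later pictures.
- **Drawing off:** the force on the wrist fell from about 2.2 N to about 1.2 N, as expected with only the outer lid in the hand. The side view shows the inner lid flat in the neck.
- **Final pose:** I am still holding the outer lid level, its rim about 85 mm above the tin. In the last picture the tin stands on the tray, and the egg cup, stopper and spoon look undisturbed.
- **Disagreement:** the cameras differed by about 2–3 mm on how the lid sat over the mouth before insertion. I split the difference, and no side force of note showed until the hard press, when it reached about 7.5 N.

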